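# Fold out a handheld terminal's stand and stand it up facing the worker

### The arm

A 6-joint arm with a two-finger parallel gripper is mounted at the origin on a cart in front of the work surface, level with it; the furniture and walls round the work are solid. World frame = base frame: x ahead of the robot, y to its left, z up, the work surface at z = 0. Lengths are in mm, angles in rad, forces in N, time in s.
With the tool pointing down it reaches from about 350 to 975 mm from the base axis. Payload 7.1 kg.
Tool frame: the origin (TCP) lies between the finger pads; the fingertips stand 17 mm ahead of it and the grasp point (between the pads) lies 2 mm behind it; z points along the fingers, y is the line along which they close (so a half turn about z gives the same grasp; the last joint's range is limited). The gripper opens to 88 mm and grips with 3 to 60 N. Pads are 20 mm wide; open, the fingers measure 115 mm over their backs; the gripper's body (75 mm by 178 mm) begins 61 mm behind the grasp point.
Start: joints at [-1.311, 0.423, 1.63, -0, 1.089, -0.019], TCP at [172.02, -600.844, 239.675] pointing down, gripper open.
Joint ranges: [-3, 3], [-0.9, 2.11], [0.09, 2.58], [-1.31, 4.45], [0.11, 2.69], [-2.54, 2.54]. Speed limits (rad/s): [2.39, 2.39, 3.01, 3.14, 3.14, 3.14].

### API

Orientations are given as a rotation vector (axis times angle).
In Python, from workcell import ctrl gives the robot as it stands.
- The arm moves only by the tool jog_arm, called after "Emit:" by a JSON object that holds its "method" and its "body". Schema: {"type":"object","properties":{"deltas":{"type":"array","items":{"type":"object","properties":{"xyz":{"type":"array","items":{"type":"number"},"minItems":3,"maxItems":3},"turn_vec":{"type":"array","items":{"type":"number"},"minItems":3,"maxItems":3}},"additionalProperties":false},"minItems":1,"maxItems":5},"finger_gap":{"type":"number"},"only":{"type":"string"},"quiet":{"type":"boolean"},"lines":{"type":"string"}},"required":["deltas"],"additionalProperties":false}. deltas is a list of rows, 1 to 5 of them, each an object with the fields xyz (a list: dx, dy, dz in mm), turn_vec (a list: a rotation vector rx, ry, rz in rad); a field left out counts as zero; each row shifts and turns the commanded pose from where the row before left it, along the tool's axes as they then stand; what a row does not reach is not made up. A row lasts 1/12 s, in which the tool goes at most 41.7 mm and 0.125 rad, less where a joint would pass 70% of its speed; a pose out of reach is approached as far as the arm can. finger_gap is the finger opening in mm, set as the call begins (left out keeps the last). The fingers move at their own pace and stop on an object; the grip force is fixed at half the most. Time passes only in rows, so rows that do not move let the fingers close. The tool returns the time, the measured TCP pose, the force, the opening and the grip force at its end. only (a regular expression) keeps the lines of the reply that match it, lines (a string "A,B") keeps lines A to B, and quiet returns only ok. Input that does not fit is refused with a message, and nothing moves.
- ctrl.get_obs(): the state, without advancing time (a new reading comes with each control period).
- ctrl.get_image(name): name is "side" or "top" or "wrist"; returns a dict with "img" (384x512x3 uint8, red, green, blue), "fx", "fy", "cx", "cy" (pixels), "k1" (the pictures are not rectified: a ray, as slopes to the right and down, at radius r is drawn at 1 + k1 r^2 times it, then the intrinsics apply), "R" (3x3) and "t" (3): a world point X has camera coordinates R X + t. Camera axes: x right, y down, z forward; pixel columns grow to the right and rows downward; lengths in mm; the calibration is good to about 2 mm. A picture is of the moment at which its call begins. There is no depth.
- ctrl.close_job(): hands the job in; it is judged then, once.
The state is a dict: "t": time; "qpos": joint angles; "qvel": joint speeds; "joint_torque": joint torques, N m; "ee_pos": TCP position; "orientation": TCP orientation; "ft_force": force on the tool from outside, world axes, zero at the start; "moment": the same for the moment, N m; "width": finger opening in mm; "grasp_force": force on a finger pad.
Only numpy, scipy, OpenCV 4.12 (cv2) and the standard library are available. Lean on these libraries where they do the work, as an engineer would, in place of code of your own. Each camera call takes 0.05 s, during which the arm holds its last target. There are 200 camera calls.

### The job

The handheld terminal lies on its screen on the bench. Fold the stand leg out of its back until it has snapped fully open, then stand the terminal on the bare bench close in front of the middle of the near long side of the parts tray straight ahead of the robot, its bottom end down and leaning back on the opened leg, with the screen looking straight across the tray towards the worker's chair on the far side, so the packing list can be read from there. Leave the dropper bottle and the two rolls of tape as they are.

Things in the scene. Friction and masses are not known exactly. Their poses are not given: they have to be found in the camera images.
- terminal: Grey and black rugged handheld terminal, loose, about 0.4 kg, 168 mm long (x), 62 mm wide (y). Origin: centre of the screen face. x points to the top end (+84 mm; the bottom end with brass contacts is at -84), z out of the back (up as it lies), the screen looks along -z. Back flat at z = 20 mm up to x = 22 mm, then the battery end, z = 28 mm. Centre of mass near x = 24, z = 15 mm.
- leg (a joint): Stand leg: 0 folded flat on the back, 0.62 rad open at its stop. Over-centre spring: let go below 0.29 rad it snaps shut, beyond it snaps open. Opening turns it about the terminal's +y axis (foot end rises from the back) and takes about 1 N at the foot. Open, with bottom end and foot on the bench, the terminal leans back 20 degrees from upright.
- leg_hinge (a point): Middle of the leg's hinge axis, at x = 10, z = 24 mm in the terminal's frame; the axis runs along the terminal's y. This frame turns with the leg, its x pointing from foot to hinge.
- leg_foot (a point): End of the leg's black rubber foot, 90 mm from the hinge axis (x = -80, z = 24 mm in the terminal's frame when folded). The leg is an aluminium bar 24 mm wide, 7 mm thick, lying on top of the back (z = 20 to 28 mm) on the centre line with free back 19 mm wide on either side, so it can be pinched across its width.
- bottom_edge (a point): Middle of the edge between the terminal's bottom end and its back, at x = -84, y = 0, z = 20 mm in the terminal's frame: the edge it stands on when leaning back. The bottom end is flat, square to the back, and 20 mm thick.
- grip_sides (a point): Between the two straight sides of the thick battery end, at x = 50, y = 0, z = 16 mm in the terminal's frame. The sides are parallel, 60 mm apart, run from x = 22 to 75 mm and are 24 mm deep: a place to grip the terminal, clear of the open leg.
- tray_near_edge (a point): Middle of the near long side of the clear parts tray of small yellow parts, at bench height. The tray is fixed to the bench, 367 mm along this side, 273 mm deep, 15 mm high; of this frame y runs along the side and x points across the tray, away from the robot, to the far side where the worker's chair stands. (A second such tray lies to the right, nearer the bench's corner: not that one.)
- bottle: Amber dropper bottle with a black dropper cap, 33 mm across, 102 mm high, light, easily tipped; origin at the centre of its foot. Leave it standing where it is.
- tape: Roll of brown packing tape lying flat, 90 mm across, 48 mm high; origin under its centre. Leave it where it is.
- masking: Pale roll of masking tape lying flat, 98 mm across, 25 mm high; origin under its centre. Leave it where it is.

How it is judged:
By the outcome, as a careful person would: the job done as asked, in the order asked, and still so for the second after the job is handed in, with the robot touching nothing.
It also fails if it takes over 61 s, if anything falls off the work surface, if the arm or the gripper's body presses on something with over 40 N, if the wrist force passes 120 N, or if a joint passes its speed limit or range.

## Working session

There is one attempt and no reset: what is moved stays moved. The work goes in short steps, Python scripts to look and compute and a tool call to move; the robot and the scene stay as the last step left them, time stands still between calls to the robot, and variables do not carry over. Pictures are saved under pics/ and viewed, at most 12 in all, crops included, and the job is handed in when it is done.

```bash
ls; mkdir -p pics
```

Run:
```python
from workcell import ctrl
import cv2
for n in ("top","side"):
    d=ctrl.get_image(n); cv2.imwrite(f"pics/{n}0.png",d["img"][:,:,::-1])
    print(n,{k:(v.tolist() if hasattr(v,'tolist') else v) for k,v in d.items() if k!="img"})
o=ctrl.get_obs(); print(o)
```

```text
pics
workcell.py
top {'fx': 366.67439746308287, 'fy': 366.67439746308287, 'cx': 254.19256223543374, 'cy': 191.84281597214584, 'k1': -0.12142231463008699, 'R': [[0.01984930282821608, -0.9997442383623335, -0.010838036655748885], [-0.997274859199313, -0.019027544275070484, -0.07127978512769773], [0.07105533327079883, 0.01222335552038878, -0.9973974780365137]], 't': [-93.45153229375214, 529.7379049523303, 1324.2760120152423]}
side {'fx': 391.3650078501103, 'fy': 391.3650078501103, 'cx': 252.27306177105768, 'cy': 184.92821532253117, 'k1': -0.09951120182217371, 'R': [[-0.9109347828439096, -0.41254481029819495, -0.002144971129351961], [-0.20898645735635546, 0.46593060004225145, -0.8597867971688726], [0.35569998882029746, -0.7827614294536324, -0.5106486683747902]], 't': [472.7524877335648, 205.99311463247824, 849.2545161723424]}
{'t': 0.1, 'qpos': array([-1.31101146e+00,  4.23745863e-01,  1.63061030e+00, -8.05772884e-06,
        1.08858956e+00, -1.89608396e-02]), 'qvel': array([-2.43145673e-04, -1.06180446e-03, -3.65990553e-03,  2.75686446e-04,
       -4.96287514e-04, -3.91323489e-06]), 'joint_torque': array([ 1.52571451e-03, -5.45612669e+01, -2.74326253e+01,  6.45703333e-02,
        1.88088545e-02, -1.97099160e-05]), 'ee_pos': array([ 171.89250909, -600.40178102,  238.99228597]), 'orientation': array([-3.10979939e+00, -4.36255893e-01,  2.66320717e-04]), 'ft_force': array([ 0.07789471,  0.64609458, -0.24521295]), 'moment': array([ 0.00714295, -0.08902127,  0.02942803]), 'grasp_force': 0.0, 'width': 87.87949871003784}
```
View pics/top0.png

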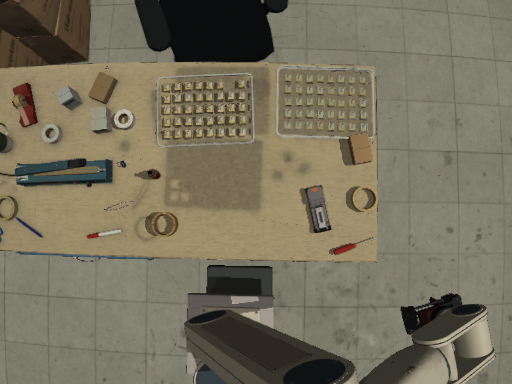

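View pics/side0.png

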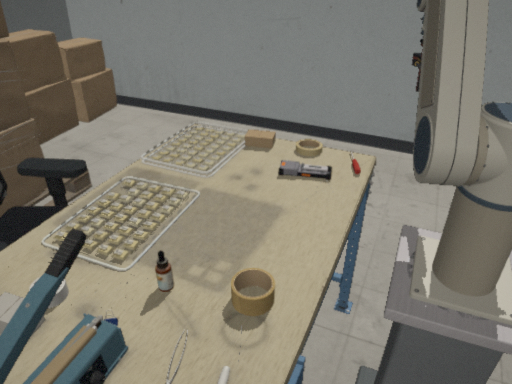

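The top view shows the terminal at about (318,208), the straight-ahead tray's near side from (157,143) to (254,143), the bottle at (150,174) and the tape at (162,224). The masking roll is at (363,199), close to the terminal. In the side view the terminal is at (304,170).

Create h.py:
```python
import numpy as np, cv2
from workcell import ctrl
from scipy.spatial.transform import Rotation as Rot
def K(d): return np.array([[d["fx"],0,d["cx"]],[0,d["fy"],d["cy"]],[0,0,1.]]), np.array([d["k1"],0,0,0,0.])
def ray(d,p):
    k,D=K(d); q=cv2.undistortPoints(np.array(p,float).reshape(-1,1,2),k,D)[:,0]
    R=np.array(d["R"]); t=np.array(d["t"])
    return -R.T@t, np.c_[q,np.ones(len(q))]@R
def onplane(d,p,z):
    c,v=ray(d,p); return c+v*((z-c[2])/v[:,2])[:,None]
def proj(d,X):
    k,D=K(d); R=np.array(d["R"]); return cv2.projectPoints(np.array(X,float).reshape(-1,1,3),cv2.Rodrigues(R)[0],np.array(d["t"],float),k,D)[0][:,0]
def tri(d1,p1,d2,p2):
    c1,v1=ray(d1,p1); c2,v2=ray(d2,p2); v1,v2=v1[0],v2[0]
    s=np.linalg.lstsq(np.c_[v1,-v2],c2-c1,rcond=None)[0]
    a,b=c1+s[0]*v1,c2+s[1]*v2; return (a+b)/2,np.linalg.norm(a-b)
```

Run:
```python
from h import *
d=ctrl.get_image("top"); s=ctrl.get_image("side")
a=cv2.resize(d["img"][170:265,285:390],None,fx=6,fy=6,interpolation=cv2.INTER_CUBIC)
b=cv2.resize(s["img"][140:200,260:350],None,fx=6,fy=6,interpolation=cv2.INTER_CUBIC)
cv2.imwrite("pics/tc.png",a[:,:,::-1]);cv2.imwrite("pics/sc.png",b[:,:,::-1])
print("tray near corners",onplane(d,[[157,145],[254,143]],0),onplane(d,[[158,76],[252,73]],15))
print("terminal ends",onplane(d,[[314,185],[325,231]],20))
print("masking,tape,bottle",onplane(d,[[363,199],[162,224],[141,174]],20))
```

```text
tray near corners [[704.07462614 289.78275166   0.        ]
 [716.63698796 -78.52361351   0.        ]] [[971.82900695 296.22056094  15.        ]
 [985.32876134 -65.72039169  15.        ]]
terminal ends [[ 560.68464058 -301.98108887   20.        ]
 [ 393.25048117 -343.95347407   20.        ]]
masking,tape,bottle [[ 512.57663024 -484.11415779   20.        ]
 [ 406.36885313  253.41741715   20.        ]
 [ 589.96899587  340.12834531   20.        ]]
```

View pics/tc.png

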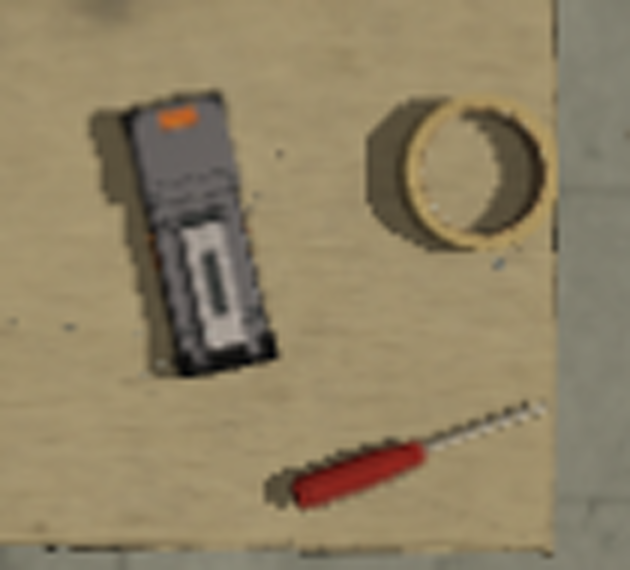

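View pics/sc.png

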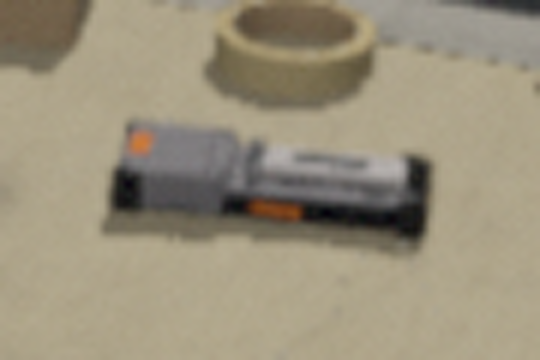

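The top crop shows the terminal's grey and orange battery end pointing away from the robot, with corners at crop (125,110) and (222,92). The bottom end is at (180,375) and (275,350), and the leg foot is near (230,352). The side crop confirms it lies flat with the leg up. Next I'll move above the leg end and log joint poses, so I can identify the kinematics.

Create log.py:
```python
from h import *
import json
o=ctrl.get_obs(); open("log.jsonl","a").write(json.dumps([list(o["qpos"]),list(o["ee_pos"]),list(o["orientation"])])+"\n")
```

```bash
python3 log.py
```

```text
(no output)
```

Emit:
{"method": "jog_arm", "body": {"deltas": [{"xyz":[33, -18, 0]}, {"xyz":[33, -18, 0]}, {"xyz":[33, -18, 0]}, {"xyz":[33, -18, 0]}, {"xyz":[33, -18, 0]}], "finger_gap": 40}}

```text
t: 0.62
ee_pos: [306.7, -467.5, 239.6]
orientation: [-3.111, -0.436, 0.0]
ft_force: [0.6, 0.5, -1.3]
width: 57.9
grasp_force: 0.0
```

```bash
python3 log.py
```

Emit:
{"method": "jog_arm", "body": {"deltas": [{"xyz":[33, -18, 5], "turn_vec":[0, 0.1, 0]}, {"xyz":[33, -18, 5], "turn_vec":[0, 0.1, 0]}, {"xyz":[33, -18, 5], "turn_vec":[0, 0.1, 0]}, {"xyz":[33, -18, 5], "turn_vec":[0, 0.1, 0]}]}}

```text
t: 0.95
ee_pos: [414.7, -361.7, 239.6]
orientation: [-2.995, -0.42, -0.613]
ft_force: [0.0, 0.9, 0.9]
width: 40.5
grasp_force: 0.0
```

```bash
python3 log.py
```

Emit:
{"method": "jog_arm", "body": {"deltas": [{"xyz":[12, -18, 5], "turn_vec":[0, -0.1, 0]}, {"turn_vec":[0, -0.1, 0]}, {"turn_vec":[0, -0.1, 0]}, {"turn_vec":[0, -0.1, 0]}, {}]}}

```text
t: 1.37
ee_pos: [423.5, -342.0, 240.3]
orientation: [3.108, 0.441, -0.004]
ft_force: [0.7, 0.5, 0.6]
width: 40.2
grasp_force: 0.0
```

```bash
python3 log.py
```

Run:
```python
from h import *
import json
L=[json.loads(l) for l in open("log.jsonl")]
A=[];b=[]
for q,p,r in L:
    q1,q2,q3,q4,q5,q6=q
    Z=Rot.from_euler('z',q1).as_matrix(); Y=lambda a:Rot.from_euler('y',a).as_matrix()
    R=Z@Y(q2+q3)@Rot.from_euler('z',q4).as_matrix()@Y(q5)@Rot.from_euler('z',q6).as_matrix()
    M=Rot.from_rotvec(r).as_matrix(); print(np.round(Rot.from_matrix(R.T@M).as_rotvec(),3),np.round(q,2))
    # a1,h,L2,a3,L3,d6
    A.append(np.c_[Z[:,0],Z[:,2],Z@Y(q2)[:,2],(Z@Y(q2+q3))[:,0],(Z@Y(q2+q3))[:,2],M[:,2]]); b.append(p)
A=np.vstack(A);b=np.hstack(b); x,res,rk,sv=np.linalg.lstsq(A,b,rcond=1e-6); print(x,rk,sv,np.abs(A@x-b).max())
d=ctrl.get_image("wrist"); cv2.imwrite("pics/w1.png",d["img"][:,:,::-1])
```

```text
[-0.     0.     1.571] [-1.31  0.42  1.63  0.    1.09 -0.02]
[-0.     0.     1.571] [-1.01  0.33  1.78  0.    1.04  0.28]
[-0.     0.     1.571] [-0.94  0.27  1.93  0.51  0.86  0.04]
[-0.     0.     1.571] [-0.7   0.3   1.81 -0.    1.03  0.59]
[ -7.65519211 413.75535435 543.00739128 114.87732699 522.97667493
 324.0104452 ] 6 [3.94958343 2.87297619 0.34633035 0.14751292 0.06886613 0.01874057] 11.395125374276176
```

View pics/w1.png

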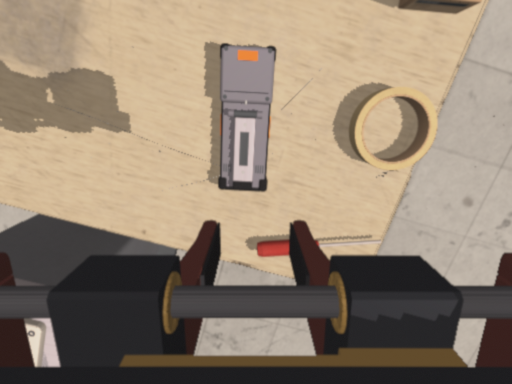

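The wrist view shows the terminal nearly aligned with the tool: top corners (221,46) and (275,47), bottom corners (219,189) and (267,190), leg (237..255, 112..183).

Run:
```python
from h import *
d=ctrl.get_image("wrist"); im=d["img"]
print("tops z28",onplane(d,[[222,45],[275,46]],28).round(1).tolist()); print("bots z20",onplane(d,[[219,189],[267,190]],20).round(1).tolist())
g=im.astype(int); m=((g.min(2)>140)&(g.max(2)-g.min(2)<32)).astype(np.uint8); m[:95]=0;m[190:]=0;m[:,:222]=0;m[:,268:]=0
pts=np.argwhere(m)[:,::-1].astype(np.float32); r=cv2.minAreaRect(pts); bx=cv2.boxPoints(r); print("leg box",bx.tolist())
W=onplane(d,bx,28); print(W.round(1).tolist(), np.linalg.norm(W-np.roll(W,1,0),axis=1))
o=ctrl.get_obs(); print(o["ee_pos"],Rot.from_rotvec(o["orientation"]).as_matrix().round(3).tolist())
t=ctrl.get_image("top"); print("top view",onplane(t,[[305.8,188.3],[322,185.3]],28).round(1).tolist(),onplane(t,[[315,232.5],[330.8,228.3]],20).round(1).tolist())
```

```text
tops z28 [[546.7, -267.4, 28.0], [561.8, -323.0, 28.0]]
bots z20 [[386.7, -304.2, 20.0], [402.3, -362.5, 20.0]]
leg box [[232.7734832763672, 180.3038787841797], [237.0801239013672, 98.47789764404297], [258.0220947265625, 99.58009338378906], [253.71546936035156, 181.40606689453125]]
[[404.3, -317.9, 28.0], [497.8, -297.7, 28.0], [503.3, -320.9, 28.0], [410.1, -342.8, 28.0]] [25.5878624  95.60945109 23.82030327 95.69640918]
[ 421.84277044 -341.57605993  239.31555461] [[0.961, 0.277, 0.002], [0.277, -0.961, 0.001], [0.002, -0.001, -1.0]]
top view [[547.3, -270.9, 28.0], [559.4, -330.1, 28.0]] [[387.2, -307.4, 20.0], [403.4, -365.2, 20.0]]
```

Emit:
{"method": "jog_arm", "body": {"deltas": [{"turn_vec":[0, 0, 0.049]}, {"xyz":[-6, -13, 20]}, {"xyz":[0, 0, 40]}, {"xyz":[0, 0, 40]}, {"xyz":[0, 0, 40]}], "finger_gap": 44}}

```text
t: 1.93
ee_pos: [411.3, -331.5, 98.9]
orientation: [3.121, 0.357, 0.005]
ft_force: [-0.2, 0.2, -0.0]
width: 44.0
grasp_force: 0.0
```

```bash
python3 log.py
```

Emit:
{"method": "jog_arm", "body": {"deltas": [{"xyz":[0, 0, 34]}, {}, {}], "finger_gap": 44}}

```text
t: 2.18
ee_pos: [410.4, -330.5, 64.5]
orientation: [-3.117, -0.357, 0.003]
ft_force: [-0.6, 0.3, 0.3]
width: 44.2
grasp_force: 0.0
```

```bash
python3 log.py
```

Run:
```python
from h import *
d=ctrl.get_image("wrist"); cv2.imwrite("pics/w2.png",d["img"][:,:,::-1])
o=ctrl.get_obs(); print(o["ee_pos"],Rot.from_rotvec(o["orientation"]).as_matrix().round(3).tolist())
```

```text
[ 411.80219751 -331.53690521   66.33879757] [[0.974, 0.226, 0.0], [0.226, -0.974, 0.001], [0.0, -0.001, -1.0]]
```

View pics/w2.png

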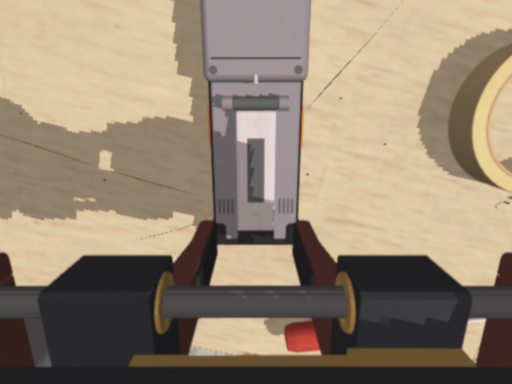

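The wrist view shows the leg centred between the fingers, with columns 237–275 inside a gap of 210–300. The hinge is at (255,103) and the foot at about (256,235).

Run:
```python
from h import *
d=ctrl.get_image("wrist")
W=onplane(d,[[255,103],[256,235]],26); print(W.round(1).tolist()); print("bottom",onplane(d,[[255,242]],20).round(1).tolist())
```

```text
[[485.5, -313.0, 26.0], [403.1, -332.9, 26.0]]
bottom [[395.3, -334.0, 20.0]]
```

Emit:
{"method": "jog_arm", "body": {"deltas": [{"xyz":[2, 0, 25]}, {}], "finger_gap": 44}}

```text
t: 2.45
ee_pos: [414.6, -331.0, 41.2]
orientation: [3.12, 0.359, 0.002]
ft_force: [-1.2, 0.5, 0.0]
width: 44.0
grasp_force: 0.0
```

```bash
python3 log.py
```

Emit:
{"method": "jog_arm", "body": {"deltas": [{}, {}, {}], "finger_gap": 18}}

```text
t: 2.7
ee_pos: [415.1, -331.2, 42.5]
orientation: [3.119, 0.36, 0.003]
ft_force: [0.6, -0.8, 0.3]
width: 27.3
grasp_force: 0.0
```

```bash
python3 log.py
```

Emit:
{"method": "jog_arm", "body": {"deltas": [{"xyz":[0, 0, 2]}, {}, {}], "finger_gap": 18}}

```text
t: 2.95
ee_pos: [415.0, -331.2, 40.7]
orientation: [3.119, 0.36, 0.003]
ft_force: [-2.7, 2.2, 15.4]
width: 23.2
grasp_force: 30.0
```

```bash
python3 log.py
```

Run:
```python
from h import *
import numpy as np
# tool moves about hinge, world-vertical plane; TCP relative hinge: x=-73, z=40.5-24; per 0.11 rad step in tool axes (tool z down, x fwd, y lateral). rotation about terminal +y
r=np.array([-73,16.5]); 
for k in range(1,6):
    a=0.11*k; R=lambda a,v:np.array([v[0]*np.cos(a)+v[1]*np.sin(a),-v[0]*np.sin(a)+v[1]*np.cos(a)])
    dw=R(a,r)-R(a-.11,r); print(dw, R(-(a-.11),dw))
```

```text
[2.25254681 7.91409158] [2.25254681 7.91409158]
[3.10772817 7.61897882] [2.25254681 7.91409158]
[3.92534391 7.23176934] [2.25254681 7.91409158]
[4.69551087 6.75714365] [2.25254681 7.91409158]
[5.40891941 6.20083893] [2.25254681 7.91409158]
```

Emit:
{"method": "jog_arm", "body": {"deltas": [{"xyz":[2.25, 0, -7.9], "turn_vec":[0, -0.11, 0]}, {"xyz":[2.25, 0, -7.9], "turn_vec":[0, -0.11, 0]}, {"xyz":[2.25, 0, -7.9], "turn_vec":[0, -0.11, 0]}], "finger_gap": 18}}

```text
t: 3.2
ee_pos: [423.0, -329.4, 63.6]
orientation: [3.038, 0.347, -0.513]
ft_force: [-1.7, 0.4, 0.4]
width: 23.3
grasp_force: 30.0
```

```bash
python3 log.py
```

Emit:
{"method": "jog_arm", "body": {"deltas": [{"xyz":[2.25, 0, -7.9], "turn_vec":[0, -0.11, 0]}, {"xyz":[2.25, 0, -7.9], "turn_vec":[0, -0.11, 0]}, {}, {}], "finger_gap": 18}}

```text
t: 3.53
ee_pos: [434.9, -326.1, 74.0]
orientation: [2.946, 0.343, -0.824]
ft_force: [2.4, -0.2, 2.1]
width: 23.3
grasp_force: 30.0
```

```bash
python3 log.py
```

Run:
```python
from h import *
d=ctrl.get_image("side"); cv2.imwrite("pics/s2.png",cv2.resize(d["img"][100:220,220:380],None,fx=4,fy=4)[:,:,::-1])
```

```text
(no output)
```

View pics/s2.png

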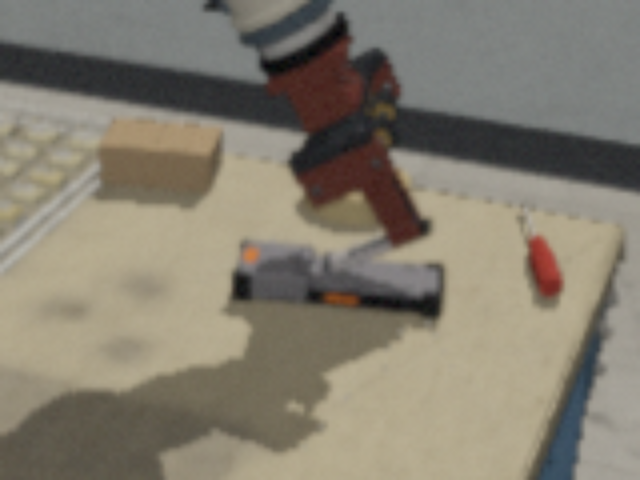

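The side crop shows the leg raised between the fingers and the terminal still flat on the bench. I'll release it so it snaps open, back off along the tool axis, and refit the kinematics.

Emit:
{"method": "jog_arm", "body": {"deltas": [{}, {}, {}], "finger_gap": 48}}

```text
t: 3.83
ee_pos: [431.8, -326.3, 74.4]
orientation: [2.947, 0.338, -0.831]
ft_force: [-0.3, 0.8, -0.9]
width: 39.6
grasp_force: 0.0
```

```bash
python3 log.py
```

Emit:
{"method": "jog_arm", "body": {"deltas": [{"xyz":[0, 0, -30]}, {"xyz":[0, 0, -40]}, {"xyz":[0, 0, -40], "turn_vec":[0, 0.12, 0]}, {"xyz":[0, 0, -20], "turn_vec":[0, 0.12, 0]}, {}], "finger_gap": 87}}

```text
t: 4.25
ee_pos: [499.4, -313.0, 192.2]
orientation: [3.048, 0.348, -0.455]
ft_force: [-0.2, -1.3, -0.8]
width: 73.2
grasp_force: 0.0
```

```bash
python3 log.py
```

Emit:
{"method": "jog_arm", "body": {"deltas": [{"turn_vec":[0.1, 0.12, 0]}, {"turn_vec":[0.12, 0.12, 0]}, {"turn_vec":[0.12, 0, 0]}, {}, {}]}}

```text
t: 4.67
ee_pos: [495.9, -312.4, 184.9]
orientation: [-2.85, -0.277, 0.227]
ft_force: [-0.0, 1.0, 0.5]
width: 87.0
grasp_force: 0.0
```

```bash
python3 log.py
```

Emit:
{"method": "jog_arm", "body": {"deltas": [{"xyz":[25, 0, 0], "turn_vec":[-0.1, 0.12, 0]}, {"xyz":[30, 0, 0], "turn_vec":[-0.12, 0, 0]}, {"xyz":[30, 0, 0], "turn_vec":[-0.12, 0, 0]}, {}, {}]}}

```text
t: 5.08
ee_pos: [581.1, -291.2, 180.8]
orientation: [3.086, 0.306, -0.047]
ft_force: [0.4, -0.5, 0.0]
width: 86.9
grasp_force: 0.0
```

```bash
python3 log.py
```

Create fit.py:
```python
from h import *
import json
E=lambda s,a:Rot.from_euler(s,a).as_matrix()
def cols(q):
    Z=E('z',q[0]); F=Z@E('y',q[1]+q[2]); M=F@E('z',q[3])@E('y',q[4])@E('z',q[5]+np.pi/2)
    return np.c_[Z[:,2],Z@E('y',q[1])[:,2],F[:,0],F[:,2],M[:,2]],M   # h,L2,a3,L3,d6
```

Run:
```python
from fit import *
L=[json.loads(l) for l in open("log.jsonl")]
A=np.vstack([cols(q)[0] for q,_,_ in L]); b=np.hstack([p for _,p,_ in L])
x,_,_,sv=np.linalg.lstsq(A,b,rcond=None); print(x.round(1),sv.round(3)); print((A@x-b).reshape(-1,3).round(1).tolist())
print([np.round(q,2).tolist() for q,_,_ in L[-2:]])
A2=np.delete(A,2,1); x2=np.linalg.lstsq(A2,b,rcond=None)[0]; print(x2.round(1),np.abs(A2@x2-b).max())
```

```text
[306.6 548.9  69.4 485.5 279.8] [7.531 4.155 0.843 0.457 0.311]
[[-11.9, -1.6, 1.0], [-10.0, -6.4, 0.3], [-13.6, -9.6, -1.4], [-7.3, -9.4, 0.2], [-7.9, -8.9, -0.5], [-8.2, -8.7, -0.6], [-8.4, -8.5, -0.5], [-8.4, -8.5, -0.5], [-8.4, -8.5, -0.5], [-4.0, -8.0, -0.1], [-1.8, -7.5, -0.2], [-1.8, -7.6, -0.3], [-3.9, -8.5, 0.8], [-6.9, -11.2, 1.0], [-7.0, -9.1, 1.3]]
[[-0.63, 0.57, 1.57, 0.1, 1.31, 0.71], [-0.46, 0.53, 1.61, -0.06, 1.01, 0.94]]
[296.  472.6 472.8 262.2] 19.634439157882355
```

Add to fit.py:
```python
L=[json.loads(l) for l in open("log.jsonl")]
def C(q):
    c,M=cols(q); Z=E('z',q[0]); return np.c_[c,Z[:,1]],M
A=np.vstack([C(q)[0] for q,_,_ in L]); b=np.hstack([p for _,p,_ in L])
X=np.linalg.lstsq(A,b,rcond=None)[0]; err=np.abs(A@X-b).max()
LO=np.array([-3,-.9,.09,-1.31,.11,-2.54]); HI=np.array([3,2.11,2.58,4.45,2.69,2.54])
from scipy.optimize import least_squares
def ik(p,R,q0):
    f=lambda q:(lambda c:np.r_[(c[0]@X-p)/100,Rot.from_matrix(R.T@c[1]).as_rotvec()])(C(q))
    s=least_squares(f,np.clip(q0,LO+1e-3,HI-1e-3),bounds=(LO,HI)); return s.x,np.abs(s.fun).max()
```

Run:
```python
from fit import *
print(X.round(1),err)
def Rt(yaw,tau,base): # tool in world: base tool down with x along yaw; tilted so tool points back by tau
    R=Rot.from_euler('z',yaw).as_matrix()@Rot.from_euler('y',tau).as_matrix()@np.diag([1,-1,-1.]); return R
q0=ctrl.get_obs()["qpos"]
# sign: want pointing toward -x => R_y(tau) on -z = (-sin tau,..)
gp=np.array([474.5,-315,0])+Rot.from_euler('z',.232).apply([50,0,24])
for tau in np.radians([0,20,40,50,60]):
  for rz in (0,np.pi):
    Rg=Rt(.232,tau,0)@Rot.from_euler('z',rz).as_matrix(); pg=gp+Rg[:,2]*2
    q,e=ik(pg,Rg,q0)
    out=[round(np.degrees(tau)),round(rz,1),"G",q.round(2).tolist(),round(e,3)]
    Rp=Rt(0,tau-np.radians(110),0)@Rot.from_euler('z',rz).as_matrix()
    # terminal grip pt at placing: bottom_edge at (690?,105,0)
    Rterm=Rot.from_euler('y',np.radians(-110)).as_matrix(); be=np.array([660,105,0.]); g=be+Rterm@(np.array([50,0,24])-np.array([-84,0,20]))
    for q40 in (0,3.1):
        qq,ee=min((ik(g+Rp[:,2]*2,Rp,np.array([a,1,1.5,q40,.8,r6])) for r6 in(-1.5,1.5) for a in (.15,)),key=lambda s:s[1])
        out+=["P",qq.round(2).tolist(),round(ee,3)]
    print(*out)
```

```text
[312.4 563.1  77.5 484.9 292.6  11.9] 8.526512829121202e-13
0 0 G [-0.55, 0.7, 1.77, -0.0, 0.67, 0.79] 0.0 P [0.65, 0.95, 1.72, -1.31, 1.51, -1.92] 1.155 P [0.27, 1.27, 2.1, 3.44, 2.14, -1.5] 0.0
0 3.1 G [-0.6, 0.66, 2.04, 1.34, 0.11, 2.54] 0.355 P [0.65, 0.95, 1.72, -1.31, 1.51, 1.22] 1.155 P [0.27, 1.27, 2.1, 3.44, 2.14, 1.64] 0.0
20 0 G [-0.44, 0.8, 1.59, -0.25, 1.04, 1.05] 0.0 P [0.52, 0.62, 1.93, -1.31, 0.86, -2.54] 0.739 P [0.28, 1.05, 2.25, 3.43, 1.72, -1.53] 0.0
20 3.1 G [-0.6, 0.67, 2.04, 1.27, 0.11, 2.54] 0.686 P [0.2, 0.45, 2.07, -1.31, 0.11, -0.1] 0.97 P [0.28, 1.05, 2.25, 3.43, 1.72, 1.62] 0.0
40 0 G [-0.37, 0.95, 1.39, -0.38, 1.42, 1.15] 0.0 P [0.46, 0.57, 1.97, -1.31, 0.7, -2.54] 0.55 P [0.27, 0.78, 2.29, 3.42, 1.15, -1.59] 0.0
40 3.1 G [-0.6, 0.67, 2.04, 1.19, 0.11, 2.54] 1.014 P [0.2, 0.46, 2.07, -1.31, 0.11, -0.1] 0.63 P [0.27, 0.78, 2.29, 3.42, 1.15, 1.55] 0.0
50 0 G [-0.34, 1.03, 1.3, -0.43, 1.59, 1.16] 0.0 P [0.44, 0.55, 1.99, -1.31, 0.63, -2.54] 0.475 P [0.25, 0.65, 2.27, 3.44, 0.83, -1.65] 0.0
50 3.1 G [-0.61, 0.67, 2.04, 1.15, 0.11, 2.54] 1.176 P [0.2, 0.46, 2.07, -1.31, 0.11, -0.1] 0.46 P [0.25, 0.65, 2.27, 3.44, 0.83, 1.5] 0.0
60 0 G [-0.32, 1.12, 1.21, -0.48, 1.76, 1.17] 0.0 P [0.19, 0.46, 2.06, -0.83, 0.11, 2.54] 0.32 P [0.23, 0.55, 2.21, 3.51, 0.51, -1.74] 0.0
60 3.1 G [-0.61, 0.67, 2.04, 1.1, 0.11, 2.54] 1.336 P [0.2, 0.47, 2.07, -1.31, 0.11, -0.09] 0.29 P [0.23, 0.55, 2.21, 3.51, 0.51, 1.4] 0.0
```

The kinematic fit is exact. Next I'll check the opened leg and the terminal's pose, with the side and wrist views in one picture.

Run:
```python
from h import *
d=ctrl.get_image("wrist"); s=ctrl.get_image("side"); t=ctrl.get_image("top")
c=lambda im,y,x,f:cv2.resize(im[y[0]:y[1],x[0]:x[1]],None,fx=f,fy=f,interpolation=cv2.INTER_CUBIC)
can=np.zeros((600,800,3),np.uint8)
a=d["img"][0:384,0:512]; can[:384,:512]=a
b=c(s["img"],(130,200),(265,345),3.6); can[:b.shape[0],512:512+b.shape[1]]=b[:,:288]
e=c(t["img"],(180,240),(295,340),3.6); can[384:600,:e.shape[1]]=e[:216]
cv2.imwrite("pics/c3.png",can[:,:,::-1])
```

```text
(no output)
```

View pics/c3.png

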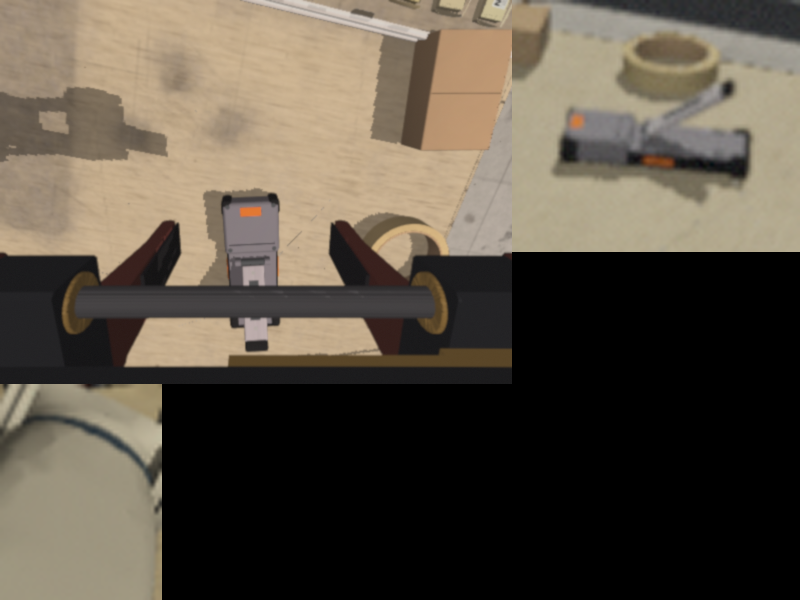

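The leg stands fully open in the side inset, with the foot at (727,88), and the terminal lies flat. In the wrist view the top corners are at (222,196) and (279,196), and the bottom corners at (231,326) and (279,325).

Create plan.py:
```python
from fit import *
def Rt(yaw,tau): return E('z',yaw)@E('y',tau)@np.diag([1,-1,-1.])
def delta(p,R):
    o=ctrl.get_obs(); M=Rot.from_rotvec(o["orientation"]).as_matrix()
    print("cur",o["ee_pos"].round(1),"q",o["qpos"].round(2)," d_tool",(M.T@(p-o["ee_pos"])).round(1)," rot",Rot.from_matrix(M.T@R).as_rotvec().round(3))
```

Run:
```python
from plan import *
d=ctrl.get_image("wrist")
T=onplane(d,[[222,196],[279,196]],28); B=onplane(d,[[231,326],[279,325]],20)
tm,bm=T.mean(0),B.mean(0); v=tm-bm; print(T.round(1).tolist(),B.round(1).tolist(),np.hypot(*v[:2]),np.arctan2(v[1],v[0]), [np.arctan2(x[0],-x[1]) for x in (T[1]-T[0],B[1]-B[0])])
yaw=.23; u=np.array([np.cos(yaw),np.sin(yaw),0]); tau=np.radians(40)
org=(tm+bm)/2*[1,1,0]; g=org+50*u+[0,0,25]; R=Rt(yaw,tau); print("g",g)
delta(g+R[:,2]*(2-80),R); print("pre",g+R[:,2]*-78)
```

```text
[[554.7, -268.8, 28.0], [565.4, -326.9, 28.0]] [[388.4, -306.6, 20.0], [399.4, -364.6, 20.0]] 170.35050336523872 0.22326003705111935 [np.float64(0.1816727564702704), np.float64(0.18686350959194553)]
g [ 525.66423256 -305.33592111   25.        ]
cur [ 579.5 -294.7  180.8] q [-0.47  0.53  1.61 -0.06  1.01  0.94]  d_tool [-1.5 -5.1 96.1]  rot [ 0.02  -0.663 -0.049]
pre [ 574.48136674 -293.90571317   84.75146656]
```

Emit:
{"method": "jog_arm", "body": {"deltas": [{"xyz":[0, -2, 30], "turn_vec":[0, -0.11, -0.01]}, {"xyz":[0, -2, 15], "turn_vec":[0, -0.11, -0.01]}, {"turn_vec":[0, -0.11, -0.01]}, {"turn_vec":[0, -0.11, -0.01]}, {"turn_vec":[0, -0.11, 0]}], "finger_gap": 88}}

```text
t: 5.7
ee_pos: [576.3, -294.0, 136.5]
orientation: [2.903, 0.322, -0.877]
ft_force: [0.9, 0.3, 0.0]
width: 88.1
grasp_force: 0.0
```

Emit:
{"method": "jog_arm", "body": {"deltas": [{"turn_vec":[0.02, -0.11, 0]}, {}, {}], "finger_gap": 88}}

```text
t: 5.95
ee_pos: [576.3, -293.2, 134.0]
orientation: [2.862, 0.31, -1.034]
ft_force: [0.2, -0.3, -0.2]
width: 87.8
grasp_force: 0.0
```

Run:
```python
from plan import *
R=Rt(.225,np.radians(40)); g=np.array([525,-304.7,25]); delta(g+R[:,2]*(2-80),R); delta(g+R[:,2]*2,R)
```

```text
cur [ 576.3 -293.2  134. ] q [-0.33  0.86  1.26 -0.35  1.63  1.11]  d_tool [29.6 -0.7 39.4]  rot [ 0.003 -0.004 -0.01 ]
cur [ 576.3 -293.2  134. ] q [-0.33  0.86  1.26 -0.35  1.63  1.11]  d_tool [ 29.3  -0.9 119.4]  rot [ 0.003 -0.004 -0.01 ]
```

Emit:
{"method": "jog_arm", "body": {"deltas": [{"xyz":[15, 0, 20], "turn_vec":[0, 0, -0.01]}, {"xyz":[15, -1, 19]}, {"xyz":[0, 0, 35]}, {"xyz":[0, 0, 25]}, {}], "finger_gap": 88}}

```text
t: 6.37
ee_pos: [531.9, -301.6, 38.5]
orientation: [2.865, 0.322, -1.043]
ft_force: [-1.0, 0.7, -0.5]
width: 87.8
grasp_force: 0.0
```

Emit:
{"method": "jog_arm", "body": {"deltas": [{"xyz":[0, 0, 20]}, {}, {}], "finger_gap": 88}}

```text
t: 6.62
ee_pos: [525.3, -304.9, 27.1]
orientation: [2.864, 0.322, -1.032]
ft_force: [0.3, 0.2, -0.5]
width: 87.8
grasp_force: 0.0
```

Run:
```python
from plan import *
R=Rt(.225,np.radians(40)); g=np.array([525,-304.7,25]); delta(g+R[:,2]*2,R)
```

```text
cur [ 525.3 -304.9   27.1] q [-0.37  0.94  1.39 -0.37  1.42  1.15]  d_tool [ 1.1 -0.3  3.7]  rot [ 0.004 -0.006 -0.002]
```

Emit:
{"method": "jog_arm", "body": {"deltas": [{"xyz":[1, 0, 3]}, {}, {}], "finger_gap": 88}}

```text
t: 6.87
ee_pos: [524.9, -304.6, 23.5]
orientation: [2.863, 0.324, -1.032]
ft_force: [0.7, 1.0, -0.8]
width: 87.5
grasp_force: 0.0
```

Emit:
{"method": "jog_arm", "body": {"deltas": [{}, {}, {}, {}, {}], "finger_gap": 50}}

```text
t: 7.28
ee_pos: [523.9, -304.5, 22.6]
orientation: [2.862, 0.324, -1.035]
ft_force: [0.2, 2.0, 0.4]
width: 60.0
grasp_force: 30.4
```

Run:
```python
from plan import *
print("y-center check: force",ctrl.get_obs()["ft_force"].round(1))
c=ctrl.get_obs(); q0=np.array(c["qpos"]); tau=np.radians(40)
Rg=Rot.from_rotvec(c["orientation"]).as_matrix(); lift=c["ee_pos"]+[0,0,250]
yawT=.034; ty=np.array([-np.sin(yawT),np.cos(yawT),0]); tx=np.array([np.cos(yawT),np.sin(yawT),0])
ed=np.array([708,105.8,0]); be=ed-45*tx
# relative grip point in terminal: TCP in terminal frame assumed from measured terminal pose
Tt=E('z',.225); org=np.array([525,-304.7,0])-Tt@[50,0,0]
rp=Tt.T@(c["ee_pos"]-org); rR=Tt.T@Rg; print("TCP in terminal",rp,Rot.from_matrix(rR).as_rotvec())
Tp=E('z',yawT)@E('y',np.radians(-110)); P=be+Tp@(rp-[-84,0,20]); RP=Tp@rR
print("P",P,RP.round(2).tolist())
qP,e=ik(P+[0,0,120],RP,np.array([.27,.78,2.2,3.42,1.15,-1.59])); qp0,e0=ik(P,RP,qP); qr,er=ik(P-RP[:,2]*80,RP,qp0)
qL,eL=ik(lift,Rg,q0)
for n,q in (("lift",qL),("above",qP),("place",qp0),("retreat",qr)): print(n,q.round(2))
print(e,e0,er,eL)
for s in np.linspace(0,1,9):
    q=qL+s*(qP-qL); A,M=C(q); p=A@X; TM=M@rR.T
    cor=[(p+TM@(np.array([x,y,z])-rp))[2] for x in(-84,84) for y in(-31,31) for z in (0,76)]
    W=p-292.6*M[:,2]; print(round(s,2),q.round(2),p.round(0),"dir",M[:,2].round(2),"minz",round(min(cor)),"wrist",W.round(0))
```

```text
y-center check: force [0.2 2.  0.4]
TCP in terminal [49.01690254  0.4423086  22.63071458] [ 2.95016909e+00  1.03570283e-03 -1.06728417e+00]
P [615.07217073 103.08180014 124.09524438] [[0.34, 0.03, 0.94], [0.01, -1.0, 0.03], [0.94, 0.0, -0.34]]
lift [-0.37  0.65  1.33 -0.38  1.75  1.02]
above [ 0.24  0.44  2.31  3.41  0.85 -1.68]
place [ 0.24  0.78  2.29  3.36  1.16 -1.59]
retreat [ 0.29  0.73  2.45  3.4   1.26 -1.56]
6.111434666315588e-10 2.2737367544323206e-15 1.6993477637893205e-10 2.4418556243507104e-11
0.0 [-0.37  0.65  1.33 -0.38  1.75  1.02] [ 524. -304.  273.] dir [-0.62 -0.15 -0.77] minz 250 wrist [ 706. -262.  498.]
0.12 [-0.29  0.62  1.46  0.1   1.64  0.68] [ 544. -123.  222.] dir [-0.49  0.25 -0.84] minz 146 wrist [ 687. -196.  467.]
0.25 [-0.22  0.6   1.58  0.57  1.52  0.35] [566.  48. 229.] dir [-0.31  0.62 -0.72] minz 114 wrist [ 658. -134.  440.]
0.38 [-0.14  0.57  1.7   1.04  1.41  0.01] [598. 178. 273.] dir [-0.08  0.87 -0.48] minz 144 wrist [620. -77. 415.]
0.5 [-0.07  0.54  1.82  1.51  1.3  -0.33] [637. 252. 326.] dir [ 0.21  0.95 -0.23] minz 183 wrist [575. -26. 393.]
0.62 [ 0.01  0.52  1.95  1.99  1.19 -0.66] [674. 267. 358.] dir [ 0.52  0.85 -0.06] minz 216 wrist [523.  17. 375.]
0.75 [ 0.09  0.49  2.07  2.46  1.07 -1.  ] [694. 235. 353.] dir [ 0.78  0.62 -0.02] minz 212 wrist [465.  52. 360.]
0.88 [ 0.16  0.47  2.19  2.93  0.96 -1.34] [678. 174. 311.] dir [ 0.94  0.33 -0.13] minz 167 wrist [404.  78. 350.]
1.0 [ 0.24  0.44  2.31  3.41  0.85 -1.68] [615. 103. 244.] dir [ 0.94  0.03 -0.34] minz 101 wrist [340.  95. 343.]
```

Both pads hold the sides at an opening of 60 mm. Now I'll lift.

Emit:
{"method": "jog_arm", "body": {"deltas": [{"xyz":[-13, 0, -16]}, {"xyz":[-26, 0, -31]}, {"xyz":[-26, 0, -31]}, {"xyz":[-26, 0, -31]}, {"xyz":[-26, 0, -31]}], "finger_gap": 50}}

```text
t: 7.7
ee_pos: [523.1, -303.6, 206.1]
orientation: [2.863, 0.325, -1.035]
ft_force: [0.8, -0.2, -4.2]
width: 59.6
grasp_force: 30.4
```

Emit:
{"method": "jog_arm", "body": {"deltas": [{"xyz":[-26, 0, -31]}, {"xyz":[-13, 0, -16]}, {}], "finger_gap": 50}}

```text
t: 7.95
ee_pos: [525.5, -304.5, 271.2]
orientation: [2.863, 0.322, -1.022]
ft_force: [0.3, -0.3, -3.8]
width: 59.6
grasp_force: 30.4
```

Create seg.py:
```python
from plan import *
def seg(q1,n,p0,R0):
    A,M=C(q1); p=A@X; w=Rot.from_matrix(R0.T@M).as_rotvec()/n
    S=sum(Rot.from_rotvec(w*k).as_matrix() for k in range(n)); t=np.linalg.solve(S,R0.T@(p-p0))
    return np.r_[t,w],p,M
```

Run:
```python
from seg import *
o=ctrl.get_obs(); q0=np.array(o["qpos"]); print(q0.round(2),o["ee_pos"])
qP=np.array([.24,.44,2.31,3.41,.85,-1.68]); p,R=C(q0)[0]@X,C(q0)[1]
for k in range(1,9):
    r,p,R=seg(q0+(qP-q0)*k/8,5,p,R); print(k,r[:3].round(1),r[3:].round(3),np.linalg.norm(r[:3]).round(1),np.linalg.norm(r[3:]).round(3))
```

```text
[-0.37  0.65  1.34 -0.38  1.74  1.03] [ 525.45317314 -304.45113026  271.18923979]
1 [ 21.5 -31.3   6.1] [ 0.062  0.06  -0.093] 38.5 0.127
2 [ 25.4 -21.5  10.8] [ 0.044  0.075 -0.073] 35.0 0.113
3 [ 23.2 -11.3  12.1] [ 0.015  0.083 -0.052] 28.5 0.099
4 [17.  -3.   9.7] [-0.018  0.077 -0.033] 19.8 0.086
5 [9.1 2.9 4.2] [-0.048  0.056 -0.02 ] 10.4 0.076
6 [ 0.9  7.1 -2.5] [-0.066  0.024 -0.013] 7.6 0.072
7 [-7.3 10.4 -8.5] [-0.07  -0.009 -0.011] 15.3 0.072
8 [-15.3  12.6 -12. ] [-0.062 -0.038 -0.012] 23.2 0.074
```

Emit:
{"method": "jog_arm", "body": {"deltas": [{"xyz":[21, -30, 6], "turn_vec":[0.06, 0.058, -0.09]}, {"xyz":[21, -30, 6], "turn_vec":[0.06, 0.058, -0.09]}, {"xyz":[21, -30, 6], "turn_vec":[0.06, 0.058, -0.09]}, {"xyz":[21, -30, 6], "turn_vec":[0.06, 0.058, -0.09]}, {"xyz":[21, -30, 6], "turn_vec":[0.06, 0.058, -0.09]}], "finger_gap": 50}}

```text
t: 8.37
ee_pos: [542.0, -126.8, 213.0]
orientation: [-2.584, -0.742, 0.598]
ft_force: [-0.8, -0.6, -3.7]
width: 59.9
grasp_force: 30.4
```

Emit:
{"method": "jog_arm", "body": {"deltas": [{"xyz":[25, -21, 11], "turn_vec":[0.044, 0.075, -0.073]}, {"xyz":[25, -21, 11], "turn_vec":[0.044, 0.075, -0.073]}, {"xyz":[25, -21, 11], "turn_vec":[0.044, 0.075, -0.073]}, {"xyz":[25, -21, 11], "turn_vec":[0.044, 0.075, -0.073]}, {"xyz":[25, -21, 11], "turn_vec":[0.044, 0.075, -0.073]}], "finger_gap": 50}}

```text
t: 8.78
ee_pos: [564.6, 41.5, 215.8]
orientation: [-2.193, -0.924, 0.073]
ft_force: [0.8, 0.2, -3.5]
width: 59.8
grasp_force: 30.4
```

Create nxt.py:
```python
from seg import *
o=ctrl.get_obs(); q0=np.array(o["qpos"]); print(q0.round(2),o["ee_pos"].round(1))
qP=np.array([.24,.44,2.31,3.41,.85,-1.68]); p,R=C(q0)[0]@X,C(q0)[1]
import sys
n=int(sys.argv[1])
for k in range(1,n+1):
    r,p,R=seg(q0+(qP-q0)*k/n,5,p,R); print(k,r[:3].round(1),r[3:].round(3),np.linalg.norm(r[:3]).round(1),np.linalg.norm(r[3:]).round(3))
```

```bash
python3 nxt.py 5
```

```text
[-0.23  0.61  1.58  0.56  1.51  0.35] [564.6  41.5 215.8]
1 [ 27.8 -13.2  14. ] [ 0.015  0.1   -0.06 ] 33.8 0.117
2 [18.3 -1.8  9.8] [-0.033  0.087 -0.035] 20.9 0.099
3 [6.6 5.7 1.2] [-0.07   0.05  -0.019] 8.8 0.087
4 [-5.2 11.  -8.1] [-0.084  0.002 -0.013] 14.6 0.085
5 [-16.8  14.6 -14.2] [-0.076 -0.041 -0.014] 26.4 0.087
```

Tracking well; I'll continue.

Emit:
{"method": "jog_arm", "body": {"deltas": [{"xyz":[28, -13, 14], "turn_vec":[0.015, 0.1, -0.06]}, {"xyz":[28, -13, 14], "turn_vec":[0.015, 0.1, -0.06]}, {"xyz":[28, -13, 14], "turn_vec":[0.015, 0.1, -0.06]}, {"xyz":[28, -13, 14], "turn_vec":[0.015, 0.1, -0.06]}, {"xyz":[28, -13, 14], "turn_vec":[0.015, 0.1, -0.06]}], "finger_gap": 50}}

```text
t: 9.2
ee_pos: [606.0, 193.3, 272.0]
orientation: [-1.854, -0.923, -0.549]
ft_force: [0.2, 1.2, -4.3]
width: 59.6
grasp_force: 30.4
```

Emit:
{"method": "jog_arm", "body": {"deltas": [{"xyz":[18, -2, 10], "turn_vec":[-0.033, 0.087, -0.035]}, {"xyz":[18, -2, 10], "turn_vec":[-0.033, 0.087, -0.035]}, {"xyz":[18, -2, 10], "turn_vec":[-0.033, 0.087, -0.035]}, {"xyz":[18, -2, 10], "turn_vec":[-0.033, 0.087, -0.035]}, {"xyz":[18, -2, 10], "turn_vec":[-0.033, 0.087, -0.035]}], "finger_gap": 50}}

```text
t: 9.62
ee_pos: [652.7, 261.5, 331.5]
orientation: [-1.71, -0.763, -1.114]
ft_force: [0.4, 0.5, -3.5]
width: 59.5
grasp_force: 30.3
```

Emit:
{"method": "jog_arm", "body": {"deltas": [{"xyz":[6.6, 5.7, 1], "turn_vec":[-0.07, 0.05, -0.019]}, {"xyz":[6.6, 5.7, 1], "turn_vec":[-0.07, 0.05, -0.019]}, {"xyz":[6.6, 5.7, 1], "turn_vec":[-0.07, 0.05, -0.019]}, {"xyz":[6.6, 5.7, 1], "turn_vec":[-0.07, 0.05, -0.019]}, {"xyz":[6.6, 5.7, 1], "turn_vec":[-0.07, 0.05, -0.019]}], "finger_gap": 50}}

```text
t: 10.03
ee_pos: [688.3, 248.9, 352.5]
orientation: [-1.788, -0.518, -1.564]
ft_force: [0.0, 0.4, -2.9]
width: 60.0
grasp_force: 30.3
```

```bash
python3 nxt.py 2
```

```text
[ 0.05  0.51  2.03  2.28  1.11 -0.88] [688.3 248.9 352.5]
1 [-5.1 11.  -8. ] [-0.083  0.001 -0.013] 14.5 0.084
2 [-16.4  14.4 -13.9] [-0.075 -0.041 -0.013] 25.9 0.086
```

Emit:
{"method": "jog_arm", "body": {"deltas": [{"xyz":[-5, 11, -8], "turn_vec":[-0.083, 0.001, -0.013]}, {"xyz":[-5, 11, -8], "turn_vec":[-0.083, 0.001, -0.013]}, {"xyz":[-5, 11, -8], "turn_vec":[-0.083, 0.001, -0.013]}, {"xyz":[-5, 11, -8], "turn_vec":[-0.083, 0.001, -0.013]}, {"xyz":[-5, 11, -8], "turn_vec":[-0.083, 0.001, -0.013]}], "finger_gap": 50}}

```text
t: 10.45
ee_pos: [683.3, 184.6, 318.6]
orientation: [-2.089, -0.262, -1.817]
ft_force: [1.0, 0.8, -2.6]
width: 59.8
grasp_force: 30.3
```

Emit:
{"method": "jog_arm", "body": {"deltas": [{"xyz":[-16, 14, -14], "turn_vec":[-0.075, -0.041, -0.013]}, {"xyz":[-16, 14, -14], "turn_vec":[-0.075, -0.041, -0.013]}, {"xyz":[-16, 14, -14], "turn_vec":[-0.075, -0.041, -0.013]}, {"xyz":[-16, 14, -14], "turn_vec":[-0.075, -0.041, -0.013]}, {"xyz":[-16, 14, -14], "turn_vec":[-0.075, -0.041, -0.013]}], "finger_gap": 50}}

```text
t: 10.87
ee_pos: [615.4, 103.6, 248.1]
orientation: [-2.557, -0.041, -1.797]
ft_force: [0.4, 0.3, -2.5]
width: 60.3
grasp_force: 30.4
```

Emit:
{"method": "jog_arm", "body": {"deltas": [{}, {}, {}], "finger_gap": 50}}

```text
t: 11.12
ee_pos: [617.9, 105.3, 251.2]
orientation: [-2.545, -0.045, -1.805]
ft_force: [-0.0, 0.9, -3.4]
width: 59.7
grasp_force: 30.3
```

Run:
```python
from plan import *
o=ctrl.get_obs(); print(o["qpos"].round(2),o["ee_pos"])
im=cv2.imread("pics/top0.png")[:,:,::-1].astype(int); d=ctrl.get_image("top")
for r in range(136,152): print(r,im[r,[175,205,235]].tolist())
for cset in ((150,165),(246,262)):
    print(cset,[im[r,cset[0]:cset[1]].sum(1).tolist() for r in (110,140)])
c=d["img"][120:220,130:290]; s=ctrl.get_image("side")["img"][100:320,40:300]
can=np.zeros((600,800,3),np.uint8); a=cv2.resize(cv2.imread("pics/top0.png")[125:160,145:265,::-1],None,fx=6.6,fy=6.6,interpolation=cv2.INTER_CUBIC); can[:a.shape[0],:a.shape[1]]=a
b=cv2.resize(s,None,fx=1.6,fy=1.6); can[236:236+b.shape[0],:b.shape[1]]=b[:364]; e=cv2.resize(c,None,fx=2.3,fy=2.3);can[240:240+e.shape[0],425:425+e.shape[1]]=e
cv2.imwrite("pics/c4.png",can[:,:,::-1])
```

```text
[ 0.24  0.43  2.31  3.4   0.84 -1.68] [617.94973546 105.3310965  251.19314258]
136 [[158, 140, 91], [80, 72, 55], [142, 130, 97]]
137 [[147, 131, 87], [98, 89, 69], [155, 141, 106]]
138 [[63, 56, 39], [123, 112, 87], [143, 129, 97]]
139 [[84, 76, 56], [119, 108, 84], [130, 117, 88]]
140 [[123, 111, 84], [119, 107, 84], [123, 111, 84]]
141 [[121, 108, 83], [120, 109, 85], [120, 108, 82]]
142 [[124, 111, 85], [101, 91, 72], [138, 135, 119]]
143 [[119, 107, 83], [101, 100, 89], [130, 131, 119]]
144 [[117, 111, 92], [132, 133, 121], [113, 106, 88]]
145 [[131, 131, 118], [127, 122, 104], [119, 108, 83]]
146 [[126, 122, 105], [122, 110, 87], [122, 110, 85]]
147 [[119, 107, 84], [119, 108, 85], [123, 111, 85]]
148 [[120, 109, 84], [117, 106, 83], [123, 111, 85]]
149 [[120, 108, 83], [117, 106, 84], [121, 109, 85]]
150 [[120, 110, 85], [114, 103, 81], [122, 111, 86]]
151 [[119, 108, 84], [114, 104, 83], [122, 110, 86]]
(150, 165) [[378, 362, 335, 323, 327, 338, 323, 440, 342, 324, 361, 220, 217, 225, 393], [417, 410, 414, 409, 405, 392, 327, 473, 443, 390, 395, 394, 391, 384, 382]]
(246, 262) [[312, 290, 203, 249, 298, 256, 409, 416, 316, 313, 316, 319, 319, 325, 327, 323], [323, 324, 328, 334, 347, 397, 439, 421, 318, 316, 319, 323, 333, 337, 348, 360]]
```

View pics/c4.png

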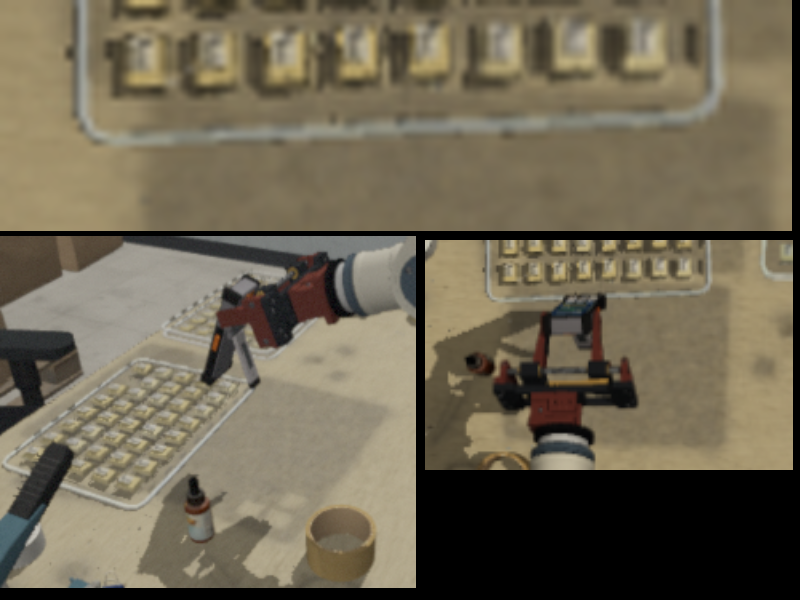

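The picture shows the terminal held upright, screen away from the robot and leg open towards it. The tray's near rim runs through about (175,146.3), (205,145.4) and (235,144.2) in the full top image, with sides at columns 157 and 254.

Create place.py:
```python
from plan import *
# grasp memory
rp=np.array([49.0,.4,22.6]); rR=Rot.from_rotvec([2.950,0.001,-1.067]).as_matrix()
ed=np.array([707.,106.,0]); yawT=.036
def target(gap,up):
    Tp=E('z',yawT)@E('y',np.radians(-110)); be=ed-gap*E('z',yawT)[:,0]+[0,0,up]
    return be+Tp@(rp-[-84,0,20]),Tp@rR
```

Run:
```python
from place import *
d=ctrl.get_image("top")
for z in (0,15): 
    W=onplane(d,[[175,146.3],[205.4,145.4],[235,144.2],[157,130],[254,130]],z); v=W[2]-W[0]; print(z,W.round(1).tolist(),np.arctan2(v[0],-v[1]))
for up in (20,0): p,R=target(45,up); print(p); delta(p,R)
o=ctrl.get_obs(); M=Rot.from_rotvec(o["orientation"]).as_matrix(); print(M.T.round(3)[:,2])
```

```text
0 [[699.8, 220.1, 0.0], [704.6, 104.4, 0.0], [710.9, -7.2, 0.0], [762.2, 292.6, 0.0], [766.5, -77.5, 0.0]] 0.04875083249431573
15 [[696.9, 216.6, 15.0], [701.7, 102.1, 15.0], [707.8, -8.2, 15.0], [758.6, 288.3, 15.0], [762.8, -77.8, 15.0]] 0.048750832494316214
[614.11393659 103.05491574 144.08986619]
cur [618.7 104.9 252.2] q [ 0.24  0.43  2.31  3.4   0.84 -1.68]  d_tool [-103.6    1.8   31.1]  rot [-0.003 -0.01  -0.   ]
[614.11393659 103.05491574 124.08986619]
cur [618.7 104.9 252.2] q [ 0.24  0.43  2.31  3.4   0.84 -1.68]  d_tool [-122.5    1.8   37.7]  rot [-0.003 -0.01  -0.   ]
[ 0.945 -0.001 -0.328]
```

```bash
sed -i 's/707.,106.,0/703.,104.,0/; s/yawT=.036/yawT=.04/' place.py
```

Run:
```python
from place import *
p,R=target(45,12); print(p); delta(p,R)
```

```text
[610.12645998 100.68339604 136.08986619]
cur [618.7 104.9 252.2] q [ 0.24  0.43  2.31  3.4   0.84 -1.68]  d_tool [-112.5    4.    29.9]  rot [ 0.001 -0.01  -0.002]
```

Emit:
{"method": "jog_arm", "body": {"deltas": [{"xyz":[-22, 1, 6]}, {"xyz":[-30, 1, 8]}, {"xyz":[-30, 1, 8], "turn_vec":[0, -0.01, 0]}, {"xyz":[-20, 1, 5]}, {"xyz":[-10, 0, 3]}], "finger_gap": 50}}

```text
t: 11.68
ee_pos: [609.3, 100.4, 133.7]
orientation: [-2.556, -0.043, -1.792]
ft_force: [0.4, 0.4, -3.6]
width: 59.9
grasp_force: 30.3
```

Emit:
{"method": "jog_arm", "body": {"deltas": [{}, {}], "finger_gap": 50}}

```text
t: 11.85
ee_pos: [610.0, 100.6, 136.2]
orientation: [-2.553, -0.043, -1.795]
ft_force: [0.5, 0.6, -3.0]
width: 59.9
grasp_force: 30.3
```

Run:
```python
from place import *
for u in (12,0): p,R=target(45,u); delta(p,R)
s=ctrl.get_image("side"); t=ctrl.get_image("top")
```

```text
cur [610.  100.6 136.2] q [ 0.23  0.75  2.31  3.35  1.14 -1.59]  d_tool [-0.1 -0.1  0.2]  rot [ 0.001  0.    -0.001]
cur [610.  100.6 136.2] q [ 0.23  0.75  2.31  3.35  1.14 -1.59]  d_tool [-11.3  -0.1   4.2]  rot [ 0.001  0.    -0.001]
```

Emit:
{"method": "jog_arm", "body": {"deltas": [{"xyz":[-4, 0, 1.4]}, {"xyz":[-4, 0, 1.4]}, {}, {}], "finger_gap": 50}}

```text
t: 12.28
ee_pos: [609.7, 100.7, 128.7]
orientation: [-2.552, -0.043, -1.797]
ft_force: [-0.4, 0.5, -2.5]
width: 59.8
grasp_force: 30.3
```

Emit:
{"method": "jog_arm", "body": {"deltas": [{"xyz":[-1.9, 0, 0.7]}, {}, {}], "finger_gap": 50}}

```text
t: 12.53
ee_pos: [609.7, 100.7, 126.4]
orientation: [-2.553, -0.043, -1.797]
ft_force: [-0.4, -0.0, -3.0]
width: 60.3
grasp_force: 30.3
```

Emit:
{"method": "jog_arm", "body": {"deltas": [{"xyz":[-1.4, 0, 0.5]}, {}, {}], "finger_gap": 50}}

```text
t: 12.78
ee_pos: [609.9, 100.7, 125.3]
orientation: [-2.552, -0.043, -1.798]
ft_force: [-0.7, 0.2, -1.1]
width: 60.2
grasp_force: 30.3
```

Emit:
{"method": "jog_arm", "body": {"deltas": [{"xyz":[-1, 0, 0.3]}, {}, {}], "finger_gap": 50}}

```text
t: 13.03
ee_pos: [610.0, 100.7, 125.0]
orientation: [-2.55, -0.043, -1.8]
ft_force: [-1.6, -1.0, 4.9]
width: 59.8
grasp_force: 30.2
```

Emit:
{"method": "jog_arm", "body": {"deltas": [{"xyz":[-0.7, 0, 0.3]}, {}, {}], "finger_gap": 50}}

```text
t: 13.28
ee_pos: [610.3, 100.5, 124.9]
orientation: [-2.549, -0.042, -1.803]
ft_force: [-2.6, -1.3, 8.1]
width: 59.9
grasp_force: 30.1
```

Run:
```python
from h import *
s=ctrl.get_image("side"); cv2.imwrite("pics/s5.png",cv2.resize(s["img"][120:300,120:330],None,fx=3.3,fy=3.3,interpolation=cv2.INTER_CUBIC)[:,:,::-1])
```

```text
(no output)
```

View pics/s5.png

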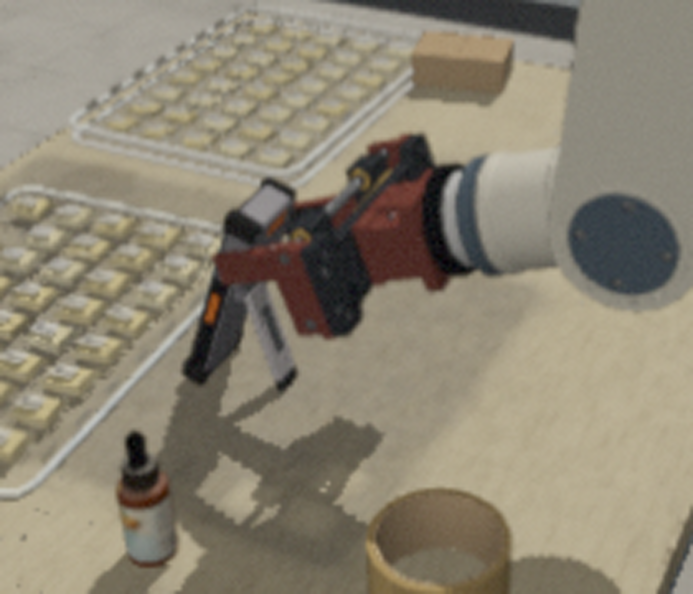

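The side crop shows the terminal upright on the bench with its bottom end at (195,375), the foot at (287,380), and the tray edge just beyond. Contact force is about 11 N. I'll ease up slightly, then release.

Emit:
{"method": "jog_arm", "body": {"deltas": [{"xyz":[1, 0, -0.3]}, {}, {}], "finger_gap": 50}}

```text
t: 13.58
ee_pos: [610.2, 100.6, 124.9]
orientation: [-2.551, -0.042, -1.8]
ft_force: [-0.8, -0.8, 4.3]
width: 59.7
grasp_force: 30.1
```

Emit:
{"method": "jog_arm", "body": {"deltas": [{}, {}, {}, {}, {}], "finger_gap": 84}}

```text
t: 14.0
ee_pos: [609.6, 100.7, 123.9]
orientation: [-2.553, -0.043, -1.796]
ft_force: [-0.4, 1.0, -0.0]
width: 83.5
grasp_force: 0.0
```

Emit:
{"method": "jog_arm", "body": {"deltas": [{"xyz":[0, 0, -5]}, {"xyz":[0, 0, -15]}, {"xyz":[0, 0, -25]}, {"xyz":[0, 0, -25]}, {}], "finger_gap": 84}}

```text
t: 14.42
ee_pos: [539.6, 97.9, 147.8]
orientation: [-2.557, -0.045, -1.791]
ft_force: [-0.5, -0.7, -0.7]
width: 84.0
grasp_force: 0.0
```

Run:
```python
from h import *
o=ctrl.get_obs(); print(o["qpos"].round(2))
```

```text
[ 0.28  0.74  2.45  3.38  1.27 -1.56]
```

Emit:
{"method": "jog_arm", "body": {"deltas": [{"xyz":[20, 0, -25]}, {"xyz":[30, 0, -11]}, {"xyz":[30, 0, -11]}, {}, {}], "finger_gap": 84}}

```text
t: 14.83
ee_pos: [527.3, 98.1, 242.6]
orientation: [-2.545, -0.041, -1.805]
ft_force: [0.8, -0.1, -1.2]
width: 83.8
grasp_force: 0.0
```

Run:
```python
from h import *
t=ctrl.get_image("top")["img"]; s=ctrl.get_image("side")["img"]; w=ctrl.get_image("wrist")["img"]
can=np.zeros((600,800,3),np.uint8)
f=lambda im,a,b,c,d,k:cv2.resize(im[a:b,c:d],None,fx=k,fy=k,interpolation=cv2.INTER_CUBIC)
a=f(s,120,270,120,250,2.6); can[:a.shape[0],:a.shape[1]]=a
b=f(t,110,200,130,280,3); can[:b.shape[0],345:345+b.shape[1]]=b
c=f(w,0,384,0,512,.8); can[290:290+307,390:390+410]=c[:307,:410]
cv2.imwrite("pics/c6.png",can[:,:,::-1])
```

```text
(no output)
```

View pics/c6.png

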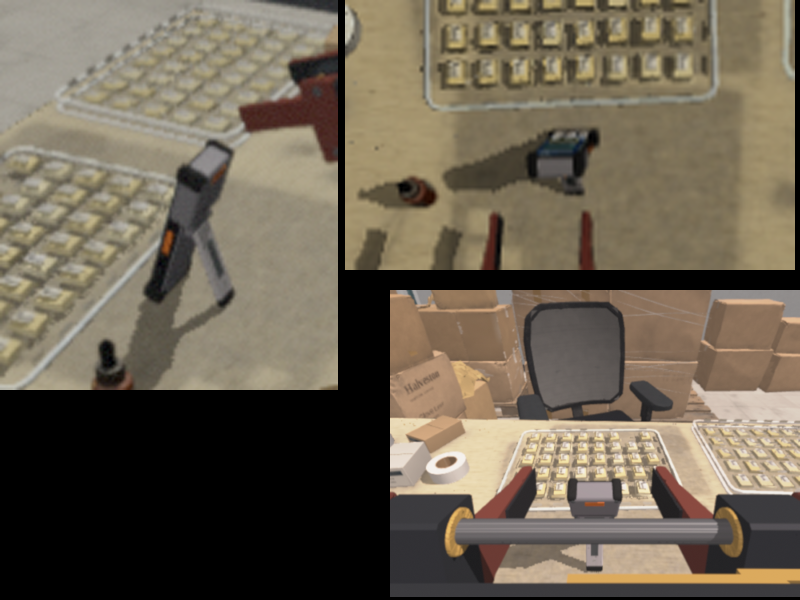

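The picture shows the terminal standing free on its bottom end and opened leg, centred in front of the tray, with its screen towards the chair. The bottle is upright, and the gripper is clear.

```bash
python3 -c "
from workcell import ctrl
print(ctrl.close_job())"
```

```text
the job is handed in; nothing more can be done
None
```

The leg is snapped fully open and the terminal stands on the bench, leaning back on it, about 25 mm in front of the middle of the tray's near side with its screen towards the chair; the bottle and both tape rolls were not touched, and I handed the job in at about 15 s with the gripper clear.

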